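# Take the snap-in battery cover off a work lamp

### The job

Open the battery bay of the yellow work lamp: press the red snap tab at its end gently inward until the black cover springs up there, then draw the cover's tongues out from under the lip, lift the cover off without forcing it, and set it down (do not drop it) flat in the grey tray, grip fin upward. Press no harder than a thumb would (well under 20 N), and leave the blue battery pack and the other things on the bench where they are.

Things in the scene. Friction and masses are not known exactly. Their poses are not given: they have to be found in the camera images.
- lamp: Yellow work lamp, fixed, lying on its lens: 180 mm long (x), 110 wide (y), flat top 55 mm high round the battery bay. Origin: centre of its underside; x points along it to the latch end, z up. A black bar handle 36 mm high reaches to x = -131 mm. Contact of the robot with the lamp or its tab beyond 20 N breaks it.
- tab_root (a point): On the lamp's +x end wall behind the red tab (lamp x 90 mm, z 49 mm); axes as the lamp's. The tab is an upright plate 32 mm wide (y), from z 34 to 66 mm. Its outer face lies 16 to 36 mm from this point along +x, different on each lamp: find it by touch.
- tab_hook (a point): Root of the tab's red hook in the bay (lamp x 50, z 55 mm), fixed to the lamp. The tab is pressed straight along -x: it yields from about 2 N, stiffening 1.2 N per mm; the hook frees the cover after 4 to 5 mm (7 to 8 N), hard stop at 7.5 mm (11 N). Let go, it springs back and the cover stays up.
- lip (a point): Middle of the lower edge of the yellow lip at the bay's -x end (lamp x -49 mm, z 56.5 mm; lip top z 62 mm), fixed to the lamp. The cover's two tongues reach 4 mm under it: once the cover is unlatched, moving it 7 to 8 mm along lamp +x frees them. Forcing the cover against the lamp with over 25 N breaks it.
- cover: Loose black battery cover, plate 110 (x) x 64 (y) x 5 mm, about 90 g, 16 x 24 mm hook slot near its +x end, tongues 6 mm beyond its -x edge. Origin: centre of its underside; x to the latch end, z up. Starts latched, origin 8 mm from the lamp's along +x and 50 to 51 mm up, 2 mm play at the sides.
- cover_latch_end (a point): On the cover's underside at its latch end, 50.5 mm from its origin along +x; axes as the cover's. About 51 mm above the bench when latched; once unlatched a spring lifts it to about 62 mm, clear of the hook, tilting the cover about 7 degrees.
- cover_grip (a point): Middle of the gripping part of the cover's grey upright fin, 22 mm above the underside at its origin; axes as the cover's. The fin is 48 mm long (x), 12 mm thick (y), from 5 to 33 mm above the underside; fingers close along y.
- tray: Grey open parts tray, fixed, outside 210 mm (x) x 150 mm (y) x 30 mm high, walls and floor 5 mm. Origin: centre of its underside. The blue pack lies at its -x end; from x = -60 mm to +100 mm it is free for the cover.
- spare_pack: Blue battery pack 30 x 70 x 22 mm, loose in the tray's -x end; leave it. Origin: centre of its underside.
- mug: White mug, 80 mm across, 90 mm high; bystander. Origin: centre of its underside.
- glue: White glue bottle, 52 mm across, 130 mm high; bystander. Origin: centre of its underside.
- tape: Green ring of tape, 90 mm across, 24 mm high; bystander. Origin: centre of its underside.
- screwdriver: Screwdriver lying on the bench; bystander. Origin near its middle.
- wrench: Steel wrench lying on the bench; bystander. Origin near its middle.
- block: Wooden block 60 x 40 x 30 mm; bystander. Origin: centre of its underside.
Not all that is in view belongs to the job. Leave any purple look-alike of the cover alone.

How it is judged:
On the way, in this order (a step that is already met when the one before it is completed fails the run):
1. the cover's latch end has sprung up free of the tab's hook (z of cover_latch_end in the frame of lamp above 0.0595 m), for 0.1 s.
2. the cover is lifted clear of the lamp (z of cover_grip in the frame of lamp above 0.11 m and contact force between lamp and cover below 0.1 N), for 0.1 s.
At the end, for the whole second after the job is handed in: The cover lies flat on the tray's floor (within 0.1 rad of level, underside less than 12 mm above the tray's underside), its middle within the tray, fin upward, at rest and let go (x of cover in the frame of tray between -0.1 and 0.1 m and y of cover in the frame of tray between -0.07 and 0.07 m and z of cover in the frame of tray below 0.012 m and angle between cover's own z axis and vertical below 0.1 rad and linear speed of cover below 0.02 m/s); the robot touches nothing.
It fails at once if the robot pushes on the lamp or its tab with more than 20 N (contact force between lamp and the fingers above 20 N or contact force between lamp and the arm above 20 N).
It fails at once if the cover is forced against the lamp, its lip or hook with more than 25 N (contact force between cover and lamp above 25 N).
It fails at once if the cover is dropped or flung (over 0.6 m/s while not held) (linear speed of cover above 0.6 m/s and contact force between the fingers and cover below 0.1 N).
It fails at once if a bystander is moved more than 40 mm (distance of any of spare_pack, mug, glue, tape, screwdriver, wrench, block from where it was at the start of the episode above 0.04 m).
It also fails if it takes over 61 s, if anything falls off the work surface, if the arm or the gripper's body presses on something with over 40 N, if the wrist force passes 120 N, or if a joint passes its speed limit or range.

### The arm

A 7-joint arm with a two-finger parallel gripper is mounted at the origin on the work surface. World frame = base frame: x ahead of the robot, y to its left, z up, the work surface at z = 0. Lengths are in m, angles in rad, forces in N, time in s.
With the tool pointing down it reaches from about 0.4 to 0.85 m from the base axis. Payload 10.4 kg.
Tool frame: the origin (TCP) lies between the finger pads; the fingertips stand 8 mm ahead of it and the grasp point (between the pads) lies 11 mm behind it; z points along the fingers, x is the direction in which the jaws open and shut, and the axes are right-handed (so a half turn about z gives the same grasp; the last joint's range is limited). The gripper opens to 87 mm and grips with 3 to 60 N. Pads are 19 mm wide; open, the fingers measure 117 mm over their backs; the gripper's body (75 mm by 190 mm) begins 51 mm behind the grasp point.
Start: joints at [-1.187, 0.332, -0.065, 1.46, 0.022, 1.35, -0.088], TCP at [0.247, 0.574, 0.231] pointing down, gripper open.
Joint ranges: [-2.6, 2.6], [-0.5, 2.12], [-1.47, 1.34], [0.16, 2.42], [-1.27, 4.41], [0.06, 2.06], [-2.6, 2.6]. Speed limits (rad/s): [2.22, 2.22, 2.79, 2.79, 3.14, 3.14, 3.14].

### API

Orientations are given as a unit quaternion [x, y, z, w].
In Python, from bench import r, viewer gives the robot as it stands.
- The arm moves only by the tool apply_moves, never from a script. Its argument "increments" is a list of rows, each an object with "grip": the closure in counts, from 0 (fully open) to 255 (shut); "xyz": the shift along the tool's x, y, z in mm, a list of three; "rotation": the turn, a rotation vector about the tool's x, y, z in degrees, a list of three. A call has 1 to 5 rows; each row is the pose to reach, as a shift and turn from the pose measured when the call began, along the tool's axes at that moment; what a row does not reach only later rows make up. A row lasts 1/8 s, in which the tool goes at most 62.5 mm and 10.7 degrees, less where a joint would pass 70% of its speed; a pose out of reach is approached as far as the arm can. A call with a gripper value outside its range is refused whole. The fingers move at their own pace and stop on an object; "squeeze" is the grip in N (left out, the last holds). Time passes only in rows, so rows that repeat a pose let the fingers close. It gives the time, the measured TCP pose, the force and the opening at its end, in the units of the state.
- r.read_state(): the state, without advancing time (a new reading comes with each control period).
- viewer.camera(name): name is "scene" or "top" or "wrist"; returns a dict with "img" (420x560x3 uint8, blue, green, red), "range_z" (420x560 float32, m along the optical axis (not along the pixel's ray), 0 where there is no reading), "vertical_fov" (degrees; the focal length in pixels is half the picture's height over the tangent of half this angle, whatever the lens; pixels are square), "cx", "cy" (the principal point, pixels), "rvec" (rotation vector, rad) and "tvec" (3), from world to camera coordinates, as OpenCV has them. Camera axes: x right, y down, z forward; pixel columns grow to the right and rows downward; lengths in m; the calibration is good to about 2 mm. A picture is of the moment at which its call begins.
- r.close_job(): hands the job in, once; it reports no verdict.
The state is a dict: "time": time; "joint_positions": joint angles; "joint_vel": joint speeds; "joint_torque": joint torques, N m; "ee_pos": TCP position; "eef_rot": TCP orientation; "ft_force": force on the tool from outside, world axes, zero at the start; "torque": the same for the moment, N m; "width": finger opening in m.
Only numpy, scipy, OpenCV 4.12 (cv2) and the standard library are available. Lean on these libraries where they do the work, as an engineer would, in place of code of your own. Each camera call takes 0.05 s, during which the arm holds its last target.

## Working session

There is one attempt and no reset: what is moved stays moved. The work goes in short steps, Python scripts to look and compute and a tool call to move; the robot and the scene stay as the last step left them, time stands still between calls to the robot, and variables do not carry over. Pictures are saved under pics/ and viewed, and the job is handed in when it is done.

Besides the shell and the picture viewer there is one more tool, called after "Emit:" as name(argument=value, ...), one argument or row to a line, values as JSON. apply_moves: Moves the arm, as the interface text tells. Its arguments: {"type":"object","properties":{"increments":{"type":"array","items":{"type":"object","properties":{"grip":{"type":"number"},"xyz":{"type":"array","items":{"type":"number"}},"rotation":{"type":"array","items":{"type":"number"}}}}},"squeeze":{"type":"number"}},"required":["increments"]}

```bash
ls; mkdir -p pics; cat > h.py <<'E'
import numpy as np,cv2
from scipy.spatial.transform import Rotation as R
def cam(viewer,name):
    d=viewer.camera(name); d['K']=None
    d['f']=d['img'].shape[0]/2/np.tan(np.radians(d['vertical_fov'])/2)
    d['R']=cv2.Rodrigues(np.array(d['rvec'],float))[0]; d['t']=np.array(d['tvec'],float).ravel()
    return d
def cloud(d):
    z=d['range_z']; v,u=np.mgrid[:z.shape[0],:z.shape[1]]
    P=np.stack([(u-d['cx'])*z/d['f'],(v-d['cy'])*z/d['f'],z],-1)
    W=(P-d['t'])@d['R']
    W[z==0]=np.nan
    return W
E
python3 - <<'E'
from bench import r,viewer
from h import *
import pickle
print({k:np.round(v,3) for k,v in r.read_state().items()})
for n in ['scene','top','wrist']:
    d=cam(viewer,n); cv2.imwrite(f'pics/a_{n}.png',d['img']); pickle.dump(d,open(f'a_{n}.pkl','wb'))
    print(n,d['f'],d['cx'],d['cy'],-d['R'].T@d['t'])
E
```

```text
pics
{'time': np.float64(0.0), 'joint_positions': array([-1.187,  0.333, -0.065,  1.461,  0.022,  1.35 , -0.089]), 'joint_vel': array([ 0.003,  0.001, -0.   , -0.001,  0.001, -0.   ,  0.   ]), 'joint_torque': array([ 1.0000e-03, -6.2326e+01,  2.5000e-02, -3.8989e+01, -6.1000e-02,
        4.0000e-02,  0.0000e+00]), 'ee_pos': array([0.247, 0.574, 0.23 ]), 'eef_rot': array([ 0.835,  0.55 , -0.001,  0.   ]), 'ft_force': array([ 0.901, -0.252, -0.146]), 'torque': array([-0.049, -0.02 ,  0.006]), 'width': np.float64(0.088)}
scene 439.01435816235954 275.5227919634633 202.03506357354743 [0.83073154 0.5745022  1.02112957]
top 514.676060613425 280.9769699095365 210.86584335703907 [0.37745664 0.01392747 1.43332285]
wrist 309.82993491770685 283.8643546459325 212.25838861955776 [0.1733376  0.60506082 0.38355857]
```

View pics/a_top.png

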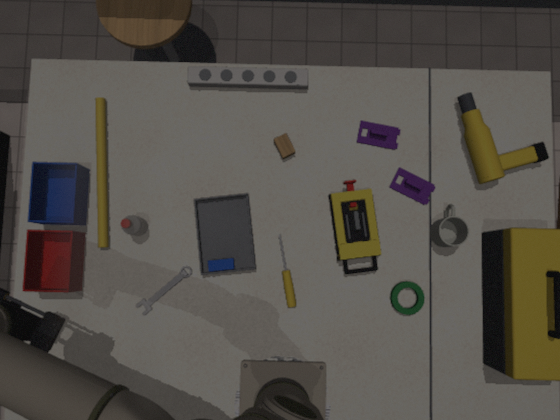

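View pics/a_scene.png

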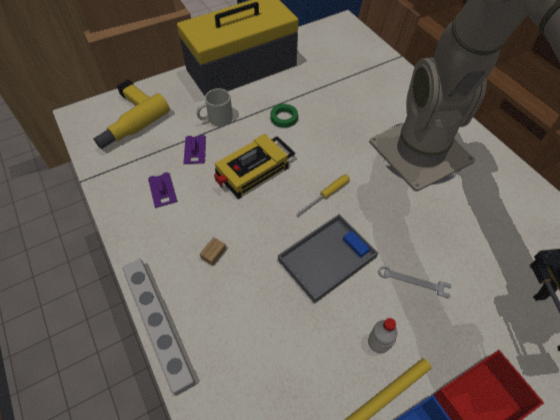

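The top view shows the lamp at (355,223) with its red tab up-image at (350,185). The tray is at (225,235), with the blue pack at its lower end (221,265). Next I'll measure both.

```bash
python3 - <<'E'
from h import *
import pickle
d=pickle.load(open('a_top.pkl','rb')); W=cloud(d)
im=d['img']
for nm,(u0,u1,v0,v1) in dict(lamp=(320,395,170,285),tray=(185,265,185,285)).items():
    c=cv2.resize(im[v0:v1,u0:u1],None,fx=5,fy=5,interpolation=cv2.INTER_CUBIC); cv2.imwrite(f'pics/b_{nm}.png',c)
hsv=cv2.cvtColor(im,cv2.COLOR_BGR2HSV)
m=np.zeros(im.shape[:2],bool); m[170:285,320:395]=1
y=m&(hsv[...,0]>18)&(hsv[...,0]<35)&(hsv[...,1]>120)&(W[...,2]>.045)&(W[...,2]<.06)
P=W[y]; print(len(P),np.median(P[:,2]))
rect=cv2.minAreaRect((P[:,:2]*1000).astype(np.float32)); print('lamp',rect,cv2.boxPoints(rect))
rd=m&((hsv[...,0]<8)|(hsv[...,0]>172))&(hsv[...,1]>120)
v,u=np.where(rd)
for a,b in zip(v,u): print((b,a),np.round(W[a,b]*1000,0),end=';')
m[:]=0; m[185:285,185:265]=1
t=m&(W[...,2]>.022)&(W[...,2]<.036)
P=W[t];rect=cv2.minAreaRect((P[:,:2]*1000).astype(np.float32)); print('\ntray',len(P),rect)
fl=m&(W[...,2]>.002)&(W[...,2]<.012)
bl=m&(hsv[...,0]>100)&(hsv[...,0]<130)&(hsv[...,1]>150); print('pack',np.nanmedian(W[bl],0))
print('heights around', np.nanmedian(W[235,205:245,2]), np.nanmedian(W[180,330:345,2]))
E
```

```text
1197 0.055727988582197255
lamp ((489.1909484863281, -184.16433715820312), (179.02496337890625, 112.41569519042969), 8.729989051818848) [[ 392.1844  -142.19373]
 [ 409.24664 -253.30704]
 [ 586.1975  -226.13495]
 [ 569.13525 -115.02164]]
(np.int64(353), np.int64(180)) [ 604. -175.   67.];(np.int64(354), np.int64(180)) [ 604. -178.   68.];(np.int64(355), np.int64(180)) [ 606. -182.   57.];(np.int64(345), np.int64(181)) [ 601. -153.   69.];(np.int64(346), np.int64(181)) [ 601. -156.   67.];(np.int64(347), np.int64(181)) [ 601. -159.   68.];(np.int64(348), np.int64(181)) [ 601. -161.   70.];(np.int64(349), np.int64(181)) [ 601. -164.   68.];(np.int64(350), np.int64(181)) [ 601. -167.   67.];(np.int64(351), np.int64(181)) [ 602. -170.   66.];(np.int64(352), np.int64(181)) [ 602. -173.   66.];(np.int64(353), np.int64(181)) [ 602. -176.   63.];(np.int64(354), np.int64(181)) [ 603. -179.   60.];(np.int64(355), np.int64(181)) [ 603. -182.   58.];(np.int64(345), np.int64(182)) [ 598. -154.   66.];(np.int64(346), np.int64(182)) [ 599. -157.   61.];(np.int64(347), np.int64(182)) [ 599. -159.   64
[... 4156 characters left out ...]
64(205)) [ 538. -174.   58.];(np.int64(353), np.int64(205)) [ 537. -177.   60.];(np.int64(354), np.int64(205)) [ 538. -180.   55.];(np.int64(355), np.int64(205)) [ 538. -182.   58.];(np.int64(350), np.int64(206)) [ 535. -169.   57.];(np.int64(351), np.int64(206)) [ 535. -172.   56.];(np.int64(352), np.int64(206)) [ 536. -176.   50.];(np.int64(353), np.int64(206)) [ 536. -178.   48.];(np.int64(354), np.int64(206)) [ 536. -181.   49.];(np.int64(355), np.int64(206)) [ 540. -189.   15.];
tray 773 ((455.1517333984375, 171.28359985351562), (210.27102661132812, 150.20712280273438), 7.523766040802002)
pack [0.37004131 0.17527912 0.02691431]
heights around 0.006947230669053024 -0.00027180636113662135
```

View pics/b_lamp.png

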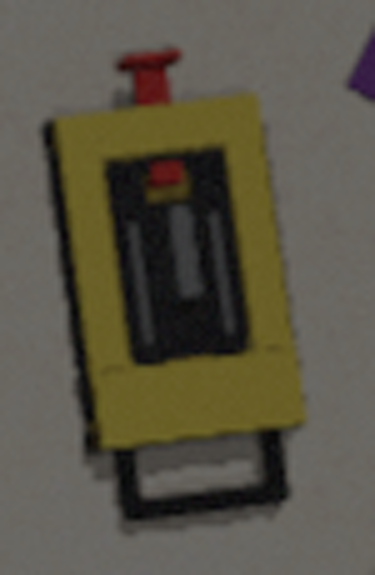

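View pics/b_tray.png

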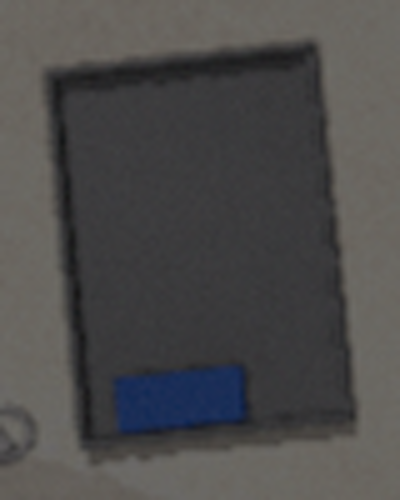

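Measured: lamp centre (489,-184), yaw 8.7°, size 179x112, top z 55.7 mm, which matches the spec. Tray centre (455,171), yaw 7.5°, 210x150. The tab's outer face is at about lamp x 116. Next is a helper that turns world targets into tool-frame increments.

```bash
cat >> h.py <<'E'
LC=np.array([489.2,-184.2]); LY=8.73; TC=np.array([455.2,171.3]); TY=7.52
def fr(c,yaw,x,y):
    a=np.radians(yaw); return c+np.array([np.cos(a)*x-np.sin(a)*y,np.sin(a)*x+np.cos(a)*y])
def Rt(xang,pitch=0):  # tool x at world angle xang, z down; pitch: about world axis tool x dir (deg)
    a=np.radians(xang); x=np.array([np.cos(a),np.sin(a),0]); z=np.array([0,0,-1.]); y=np.cross(z,x)
    return R.from_rotvec(np.radians(pitch)*x)*R.from_matrix(np.stack([x,y,z],1))
def go(r,p,Rg=None):
    s=r.read_state(); q=R.from_quat(s['eef_rot']); 
    d=q.inv().apply(np.array(p)-np.array(s['ee_pos'])*1000)
    rv=(q.inv()*Rg).as_rotvec(degrees=True) if Rg is not None else None
    print('t',s['time'],'pos',np.round(np.array(s['ee_pos'])*1000,1),'F',np.round(s['ft_force'],2),'w',s['width'])
    print('xyz',np.round(d,1),'rot',None if rv is None else np.round(rv,2))
E
python3 - <<'E'
from bench import r
from h import *
p=fr(LC,LY,165,0); go(r,[*p,231],Rt(98.73))
E
```

```text
t 0.15 pos [247.2 573.8 230. ] F [ 0.16 -0.17 -0.17] w 0.08734320364210389
xyz [-5.128e+02  6.620e+02 -5.000e-01] rot [-1.000e-02  6.000e-02 -3.204e+01]
```

Emit:
apply_moves(
  increments=[
    {"grip": 255, "xyz": [-37, 47, 0], "rotation": [0, 0, -7]},
    {"grip": 255, "xyz": [-74, 95, 0], "rotation": [0, 0, -14]},
    {"grip": 255, "xyz": [-110, 142, 0], "rotation": [0, 0, -21]},
    {"grip": 255, "xyz": [-147, 190, 0], "rotation": [0, 0, -28]},
    {"grip": 255, "xyz": [-184, 237, 0], "rotation": [0, 0, -32]},
  ],
  squeeze=15,
)

```text
time: 0.78
ee_pos: [0.3927, 0.309, 0.2301]
eef_rot: [0.65, 0.76, -0.0, 0.0]
ft_force: [0.5, 0.5, -0.7]
width: 0.0448
```

```bash
python3 - <<'E'
from bench import r
from h import *
p=fr(LC,LY,165,0); go(r,[*p,231],Rt(98.73))
E
```

```text
t 0.775 pos [392.7 309.  230.1] F [ 0.51  0.54 -0.72] w 0.04476031683414963
xyz [-502.5  184.4   -0.6] rot [-0.03  0.05  0.13]
```

Emit:
apply_moves(
  increments=[
    {"grip": 255, "xyz": [-56, 20, 0]},
    {"grip": 255, "xyz": [-112, 41, 0]},
    {"grip": 255, "xyz": [-168, 61, 0]},
    {"grip": 255, "xyz": [-224, 82, 0]},
    {"grip": 255, "xyz": [-280, 102, 0]},
  ],
)

```text
$.increments[0]: bad value
```

```bash
python3 - <<'E'
from bench import r
from h import *
p=fr(LC,LY,165,0); go(r,[*p,231],Rt(98.73))
E
```

```text
t 0.775 pos [392.7 309.  230.1] F [ 0.51  0.54 -0.72] w 0.04476031683414963
xyz [-502.5  184.4   -0.6] rot [-0.03  0.05  0.13]
```

Each row needs its rotation field.

Emit:
apply_moves(
  increments=[
    {"grip": 255, "xyz": [-56, 20, 0], "rotation": [0, 0, 0]},
    {"grip": 255, "xyz": [-112, 41, 0], "rotation": [0, 0, 0]},
    {"grip": 255, "xyz": [-168, 61, 0], "rotation": [0, 0, 0]},
    {"grip": 255, "xyz": [-224, 82, 0], "rotation": [0, 0, 0]},
    {"grip": 255, "xyz": [-280, 102, 0], "rotation": [0, 0, 0]},
  ],
)

```text
time: 1.4
ee_pos: [0.5372, 0.0463, 0.2303]
eef_rot: [0.65, 0.76, -0.0, 0.0]
ft_force: [0.0, 1.0, 0.1]
width: 0.0017
```

```bash
python3 - <<'E'
from bench import r
from h import *
p=fr(LC,LY,165,0); go(r,[*p,231],Rt(98.73))
E
```

```text
t 1.4 pos [537.2  46.3 230.3] F [0.   0.96 0.12] w 0.0016866842948663908
xyz [-220.8   82.    -0.6] rot [-0.02  0.04  0.15]
```

Emit:
apply_moves(
  increments=[
    {"grip": 255, "xyz": [-56, 21, 0], "rotation": [0, 0, 0]},
    {"grip": 255, "xyz": [-112, 42, 0], "rotation": [0, 0, 0]},
    {"grip": 255, "xyz": [-168, 62, 0], "rotation": [0, 0, 0]},
    {"grip": 255, "xyz": [-221, 82, 0], "rotation": [0, 0, 0]},
    {"grip": 255, "xyz": [-221, 82, 0], "rotation": [0, 0, 0]},
  ],
)

```text
time: 2.02
ee_pos: [0.6521, -0.1647, 0.2289]
eef_rot: [0.653, 0.758, -0.002, 0.0]
ft_force: [-0.8, 0.3, -0.8]
width: 0.0005
```

```bash
python3 - <<'E'
from bench import r,viewer
from h import *
p=fr(LC,LY,165,0); go(r,[*p,50],Rt(98.73))
d=cam(viewer,'wrist'); cv2.imwrite('pics/c.png',d['img'])
E
```

```text
t 2.025 pos [ 652.1 -164.7  228.9] F [-0.8   0.27 -0.83] w 0.0005175736401875377
xyz [  6.    1.5 178.9] rot [-0.17  0.19 -0.21]
```

View pics/c.png

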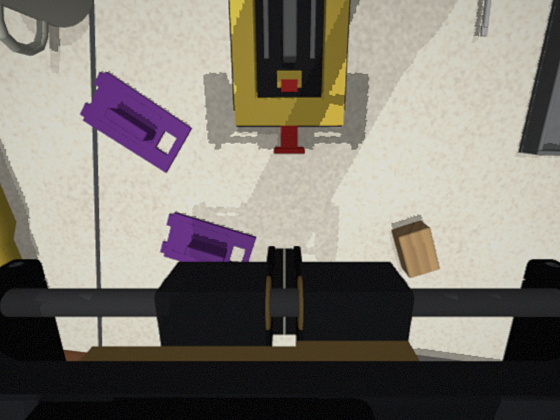

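The wrist view shows the red tab's T-bar at (289,150), and the closed fingers at (285,260) line up with it. The purple look-alikes are off to the left. Descending.

Emit:
apply_moves(
  increments=[
    {"grip": 255, "xyz": [3, 1, 50], "rotation": [0, 0, 0]},
    {"grip": 255, "xyz": [6, 1.5, 100], "rotation": [0, 0, 0]},
    {"grip": 255, "xyz": [6, 1.5, 150], "rotation": [0, 0, 0]},
    {"grip": 255, "xyz": [6, 1.5, 179], "rotation": [0, 0, 0]},
    {"grip": 255, "xyz": [6, 1.5, 179], "rotation": [0, 0, 0]},
  ],
)

```text
time: 2.7
ee_pos: [0.6507, -0.1538, 0.0481]
eef_rot: [0.651, 0.759, -0.002, -0.002]
ft_force: [0.4, 0.2, 0.8]
width: 0.0005
```

```bash
python3 - <<'E'
from bench import r,viewer
from h import *
p=fr(LC,LY,140,0); go(r,[*p,50],Rt(98.73))
d=cam(viewer,'wrist'); cv2.imwrite('pics/d.png',d['img'])
E
```

```text
t 2.7 pos [ 650.7 -153.8   48.1] F [0.37 0.18 0.81] w 0.0005181305076384523
xyz [ -5.5 -24.2  -1.7] rot [-0.36 -0.03  0.05]
```

View pics/d.png

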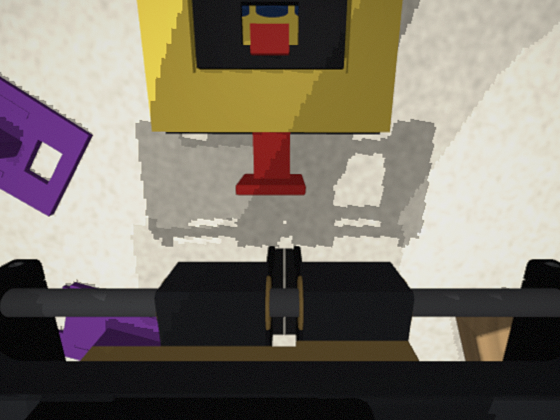

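The tab is at (271,185), about 6 mm to one side of the fingers at 285. Shift over and approach.

Emit:
apply_moves(
  increments=[
    {"grip": 255, "xyz": [-5.5, -10, -1], "rotation": [0, 0, 0]},
    {"grip": 255, "xyz": [-5.5, -18, -1], "rotation": [0, 0, 0]},
    {"grip": 255, "xyz": [-5.5, -23, -1], "rotation": [0, 0, 0]},
    {"grip": 255, "xyz": [-5.5, -26, -1], "rotation": [0, 0, 0]},
    {"grip": 255, "xyz": [-5.5, -26, -1], "rotation": [0, 0, 0]},
  ],
)

```text
time: 3.38
ee_pos: [0.6271, -0.1639, 0.0515]
eef_rot: [0.651, 0.759, -0.001, -0.001]
ft_force: [0.2, 1.3, 0.0]
width: 0.0005
```

```bash
python3 - <<'E'
from bench import r,viewer
from h import *
p=fr(LC,LY,130,0); go(r,[*p,50],Rt(98.73))
d=cam(viewer,'wrist'); cv2.imwrite('pics/e.png',d['img'][0:420])
E
```

```text
t 3.375 pos [ 627.1 -163.9   51.5] F [0.19 1.27 0.03] w 0.0005188899236583556
xyz [ 0.9 -9.3  1.5] rot [-0.18  0.03  0.03]
```

View pics/e.png

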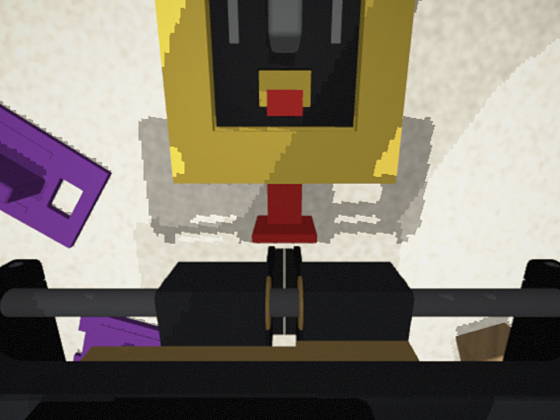

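The fingers are now in line with the tab (285 vs 284) with a gap of about 12 mm. Advancing slowly.

Emit:
apply_moves(
  increments=[
    {"grip": 255, "xyz": [0, -3, 1], "rotation": [0, 0, 0]},
    {"grip": 255, "xyz": [0, -6, 1.5], "rotation": [0, 0, 0]},
    {"grip": 255, "xyz": [0, -8, 1.5], "rotation": [0, 0, 0]},
    {"grip": 255, "xyz": [0, -10, 1.5], "rotation": [0, 0, 0]},
    {"grip": 255, "xyz": [0, -11, 1.5], "rotation": [0, 0, 0]},
  ],
)

```text
time: 4.05
ee_pos: [0.6166, -0.1655, 0.0502]
eef_rot: [0.651, 0.759, -0.001, -0.0]
ft_force: [3.4, 1.0, -0.2]
width: 0.0003
```

Emit:
apply_moves(
  increments=[
    {"grip": 255, "xyz": [0, -1, 0], "rotation": [0, 0, 0]},
    {"grip": 255, "xyz": [0, -2, 0], "rotation": [0, 0, 0]},
  ],
)

```text
time: 4.3
ee_pos: [0.6154, -0.1656, 0.0504]
eef_rot: [0.651, 0.759, -0.001, 0.0]
ft_force: [5.0, -0.0, -1.9]
width: 0.0003
```

Emit:
apply_moves(
  increments=[
    {"grip": 255, "xyz": [0, -1, 0], "rotation": [0, 0, 0]},
    {"grip": 255, "xyz": [0, -2, 0], "rotation": [0, 0, 0]},
  ],
)

```text
time: 4.55
ee_pos: [0.6141, -0.1657, 0.0507]
eef_rot: [0.651, 0.759, -0.0, 0.001]
ft_force: [5.3, 0.3, -2.2]
width: 0.0008
```

Emit:
apply_moves(
  increments=[
    {"grip": 255, "xyz": [0, -1, 0], "rotation": [0, 0, 0]},
    {"grip": 255, "xyz": [0, -2, 0], "rotation": [0, 0, 0]},
    {"grip": 255, "xyz": [0, -2.5, 0], "rotation": [0, 0, 0]},
  ],
)

```text
time: 4.92
ee_pos: [0.6127, -0.1659, 0.0509]
eef_rot: [0.651, 0.759, 0.001, 0.002]
ft_force: [8.1, -0.5, -3.8]
width: 0.0006
```

```bash
python3 - <<'E'
from bench import r,viewer
from h import *
p=fr(LC,LY,120,0); go(r,[*p,50],Rt(98.73))
d=cam(viewer,'wrist'); cv2.imwrite('pics/f.png',d['img'][0:420])
E
```

```text
t 4.925 pos [ 612.7 -165.9   50.9] F [ 8.08 -0.51 -3.77] w 0.0006083555857154185
xyz [ 0.6 -4.9  0.9] rot [0.18 0.11 0.1 ]
```

View pics/f.png

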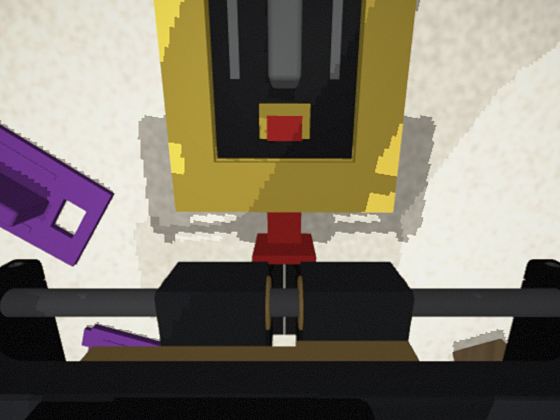

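Not sprung yet: the cover edge is still at the hook. The force is 8 N, so one or two more millimetres.

Emit:
apply_moves(
  increments=[
    {"grip": 255, "xyz": [0, -1.5, 0], "rotation": [0, 0, 0]},
    {"grip": 255, "xyz": [0, -2.2, 0], "rotation": [0, 0, 0]},
  ],
)

```text
time: 5.22
ee_pos: [0.6114, -0.166, 0.0511]
eef_rot: [0.65, 0.76, 0.001, 0.003]
ft_force: [8.9, -0.7, -3.8]
width: 0.0002
```

```bash
python3 - <<'E'
from bench import r,viewer
from h import *
p=fr(LC,LY,120,0); go(r,[*p,50],Rt(98.73))
d=cam(viewer,'wrist'); cv2.imwrite('pics/g.png',d['img'][0:420])
E
```

```text
t 5.225 pos [ 611.4 -166.    51.1] F [ 8.94 -0.72 -3.82] w 0.00024232141471682705
xyz [ 0.6 -3.6  1. ] rot [0.28 0.14 0.13]
```

View pics/g.png

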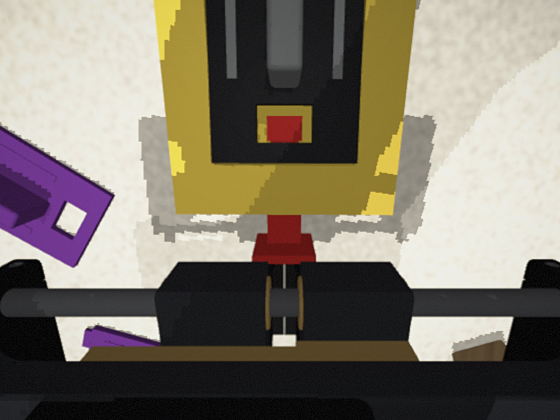

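The cover has sprung up: its plate now looks wider (211–358, before 214–356) and its edge overlaps the bay rim. Backing off, then checking.

Emit:
apply_moves(
  increments=[
    {"grip": 255, "xyz": [0, -2, 0], "rotation": [0, 0, 0]},
    {"grip": 255, "xyz": [0, 6, 0], "rotation": [0, 0, 0]},
    {"grip": 255, "xyz": [0, 15, 0], "rotation": [0, 0, 0]},
    {"grip": 255, "xyz": [0, 30, 0], "rotation": [0, 0, 0]},
    {"grip": 255, "xyz": [0, 30, 0], "rotation": [0, 0, 0]},
  ],
)

```text
time: 5.9
ee_pos: [0.6413, -0.1611, 0.0508]
eef_rot: [0.65, 0.76, 0.001, 0.002]
ft_force: [-0.7, 0.5, 0.0]
width: 0.0008
```

```bash
python3 - <<'E'
from bench import r,viewer
from h import *
p=fr(LC,LY,146,0); go(r,[*p,200],Rt(98.73))
d=cam(viewer,'wrist'); cv2.imwrite('pics/i.png',d['img'])
W=cloud(d)*1000
a=np.radians(LY); Q=W.copy(); dx=W[...,0]-LC[0]; dy=W[...,1]-LC[1]
Q[...,0]=dx*np.cos(a)+dy*np.sin(a); Q[...,1]=-dx*np.sin(a)+dy*np.cos(a)
for y0 in(-25,25):
  for x0 in range(-30,65,10):
    m=(abs(Q[...,0]-x0)<3)&(abs(Q[...,1]-y0)<3)
    if m.sum(): print(x0,y0,m.sum(),np.round(np.median(Q[m],0),1))
E
```

```text
t 5.9 pos [ 641.3 -161.1   50.8] F [-0.66  0.49  0.03] w 0.0008005586499406927
xyz [-1.000e-01 -7.300e+00 -1.492e+02] rot [0.23 0.14 0.17]
30 -25 169 [ 31.  -24.9  64.7]
40 -25 254 [ 40.1 -25.   65.8]
50 -25 236 [ 49.9 -24.9  67.1]
60 -25 263 [ 60.4 -25.   68. ]
30 25 179 [31.  25.  64.6]
40 25 252 [39.9 25.1 65.7]
50 25 240 [50.  24.9 67. ]
60 25 272 [60.6 25.  67.9]
```

View pics/i.png

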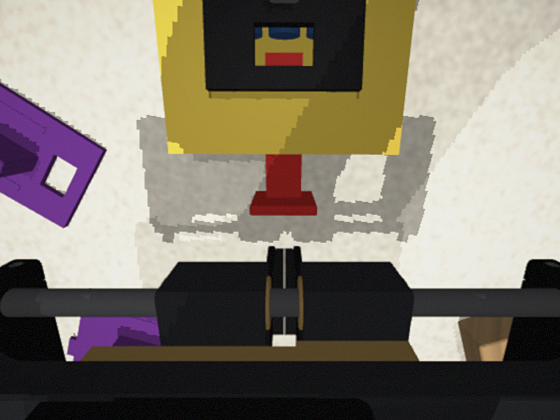

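The cover's top rises to z 68 mm at x 60, a slope of about 6.5°, with its underside at about 62.8 mm, so the latch end is free. Up, then over the fin.

```bash
python3 - <<'E'
from bench import r,viewer
from h import *
p=fr(LC,LY,0,0); go(r,[*p,160],Rt(98.73,-6.5))
E
```

```text
t 5.95 pos [ 640.7 -161.5   50.8] F [ 0.03 -0.55 -0.73] w 0.0004465099514339247
xyz [   0.6 -152.8 -109.8] rot [-6.29  0.13  0.15]
```

Emit:
apply_moves(
  increments=[
    {"grip": 255, "xyz": [0, 3, -50], "rotation": [0, 0, 0]},
    {"grip": 255, "xyz": [0, 0, -100], "rotation": [0, 0, 0]},
    {"grip": 80, "xyz": [0, -50, -110], "rotation": [-2, 0, 0]},
    {"grip": 80, "xyz": [0, -105, -110], "rotation": [-4, 0, 0]},
    {"grip": 80, "xyz": [0.5, -153, -110], "rotation": [-6.3, 0, 0]},
  ],
)

```text
time: 6.58
ee_pos: [0.4864, -0.185, 0.16]
eef_rot: [0.65, 0.758, 0.043, 0.038]
ft_force: [-0.0, -1.4, 0.8]
width: 0.0226
```

Emit:
apply_moves(
  increments=[
    {"grip": 80, "xyz": [0, 0, 0], "rotation": [0, 0, 0]},
    {"grip": 80, "xyz": [0, 0, 0], "rotation": [0, 0, 0]},
  ],
)

```text
time: 6.82
ee_pos: [0.4866, -0.1849, 0.1604]
eef_rot: [0.65, 0.758, 0.043, 0.038]
ft_force: [0.9, 0.5, 1.0]
width: 0.0426
```

```bash
python3 - <<'E'
from bench import r,viewer
from h import *
p=fr(LC,LY,6.1,0); go(r,[*p,74],Rt(98.73,-6.5))
d=cam(viewer,'wrist'); cv2.imwrite('pics/j.png',d['img'])
W=cloud(d)*1000
a=np.radians(LY); Q=W.copy(); dx=W[...,0]-LC[0]; dy=W[...,1]-LC[1]
Q[...,0]=dx*np.cos(a)+dy*np.sin(a); Q[...,1]=-dx*np.sin(a)+dy*np.cos(a)
m=(Q[...,2]>77)&(Q[...,2]<100)&(abs(Q[...,0])<60)&(abs(Q[...,1])<30)
P=Q[m]; print(len(P),P.min(0),P.max(0),np.percentile(P,[5,50,95],axis=0))
E
```

```text
t 6.825 pos [ 486.6 -184.9  160.4] F [0.94 0.51 0.98] w 0.0426033626009188
xyz [ 0.5 -1.2 86.9] rot [0.12 0.09 0.09]
943 [-20.06240092  -6.93861437  77.10097769] [27.47992398  4.81959369 92.84142004] [[-19.1471266   -6.72759675  85.19238219]
 [  1.21847987  -1.38015907  88.77998345]
 [ 23.98962487   4.05913957  91.84463706]]
```

View pics/j.png

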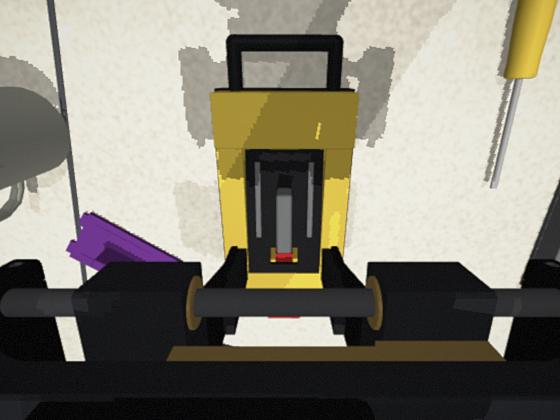

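The fin is centred at lamp y ≈ -1 and its top is at z 89, as expected. The gripper straddles it, so I'll descend and check for contact before closing.

Emit:
apply_moves(
  increments=[
    {"grip": 80, "xyz": [-0.2, -0.5, 30], "rotation": [0, 0, 0]},
    {"grip": 80, "xyz": [-0.2, -1, 60], "rotation": [0, 0, 0]},
    {"grip": 80, "xyz": [-0.2, -1, 80], "rotation": [0, 0, 0]},
    {"grip": 80, "xyz": [-0.2, -1, 86], "rotation": [0, 0, 0]},
    {"grip": 80, "xyz": [-0.2, -1, 86], "rotation": [0, 0, 0]},
  ],
)

```text
time: 7.5
ee_pos: [0.4966, -0.1838, 0.0747]
eef_rot: [0.649, 0.759, 0.043, 0.038]
ft_force: [0.0, -0.1, 0.4]
width: 0.0597
```

```bash
python3 - <<'E'
from bench import r,viewer
from h import *
p=fr(LC,LY,6.1,-0.7); go(r,[*p,74],Rt(98.73,-6.5))
d=cam(viewer,'wrist'); cv2.imwrite('pics/k.png',d['img'])
E
```

```text
t 7.5 pos [ 496.6 -183.8   74.7] F [ 0.03 -0.12  0.43] w 0.059733754891864485
xyz [-0.  -1.3  0.6] rot [0.05 0.14 0.17]
```

View pics/k.png

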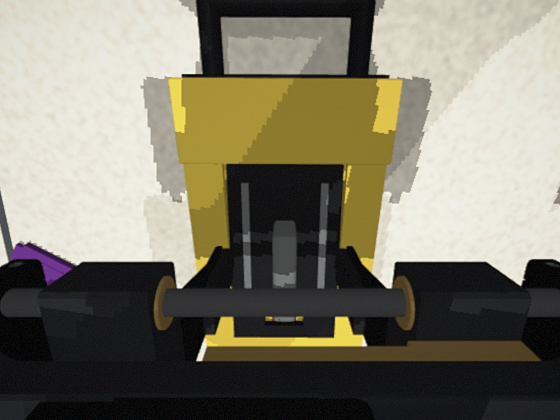

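The fin (284) is centred between the fingers (215–355), with no contact. Closing.

Emit:
apply_moves(
  increments=[
    {"grip": 200, "xyz": [0, 0, 0], "rotation": [0, 0, 0]},
    {"grip": 220, "xyz": [0, 0, 0], "rotation": [0, 0, 0]},
    {"grip": 255, "xyz": [0, 0, 0], "rotation": [0, 0, 0]},
    {"grip": 255, "xyz": [0, 0, 0], "rotation": [0, 0, 0]},
    {"grip": 255, "xyz": [0, 0, 0], "rotation": [0, 0, 0]},
  ],
  squeeze=15,
)

```text
time: 8.18
ee_pos: [0.4967, -0.1839, 0.0753]
eef_rot: [0.649, 0.758, 0.043, 0.039]
ft_force: [0.3, -0.7, -0.4]
width: 0.0177
```

```bash
python3 - <<'E'
from bench import r,viewer
from h import *
p=fr(LC,LY,6.1+10,-0.7); go(r,[*p,74],Rt(98.73,-6.5))
E
```

```text
t 8.175 pos [ 496.7 -183.9   75.3] F [ 0.34 -0.72 -0.38] w 0.01769877148924519
xyz [0.1 8.4 2.3] rot [0.11 0.14 0.16]
```

Emit:
apply_moves(
  increments=[
    {"grip": 255, "xyz": [0, 0, 0], "rotation": [0, 0, 0]},
    {"grip": 255, "xyz": [0, 0, 0], "rotation": [0, 0, 0]},
    {"grip": 255, "xyz": [0, 0, 0], "rotation": [0, 0, 0]},
  ],
)

```text
time: 8.55
ee_pos: [0.4967, -0.1839, 0.0753]
eef_rot: [0.649, 0.758, 0.043, 0.039]
ft_force: [-0.8, -0.4, 0.2]
width: 0.0119
```

```bash
python3 - <<'E'
from bench import r,viewer
from h import *
p=fr(LC,LY,6.1+10,-0.7); go(r,[*p,74],Rt(98.73,-6.5))
E
```

```text
t 8.55 pos [ 496.7 -183.9   75.3] F [-0.83 -0.41  0.17] w 0.011875112700318378
xyz [0.1 8.4 2.3] rot [0.11 0.15 0.16]
```

Gripped at 11.9 mm. Drawing the tongues out along lamp +x.

Emit:
apply_moves(
  increments=[
    {"grip": 255, "xyz": [0, 1, 0.1], "rotation": [0, 0, 0]},
    {"grip": 255, "xyz": [0, 2, 0.2], "rotation": [0, 0, 0]},
    {"grip": 255, "xyz": [0, 3, 0.3], "rotation": [0, 0, 0]},
    {"grip": 255, "xyz": [0, 4, 0.4], "rotation": [0, 0, 0]},
  ],
)

```text
time: 9.05
ee_pos: [0.5007, -0.1833, 0.0753]
eef_rot: [0.649, 0.758, 0.043, 0.039]
ft_force: [-0.7, -0.6, 0.5]
width: 0.0117
```

Emit:
apply_moves(
  increments=[
    {"grip": 255, "xyz": [0, 1.5, 0.1], "rotation": [0, 0, 0]},
    {"grip": 255, "xyz": [0, 3, 0.3], "rotation": [0, 0, 0]},
    {"grip": 255, "xyz": [0, 5, 0.5], "rotation": [0, 0, 0]},
    {"grip": 255, "xyz": [0, 5.5, 0.6], "rotation": [0, 0, 0]},
  ],
)

```text
time: 9.55
ee_pos: [0.5064, -0.1824, 0.0754]
eef_rot: [0.649, 0.759, 0.043, 0.039]
ft_force: [-1.2, 0.3, 0.8]
width: 0.0119
```

```bash
python3 - <<'E'
from bench import r,viewer
from h import *
p=fr(LC,LY,6.1+8.6,-0.7); go(r,[*p,130],Rt(98.73,-6.5))
d=cam(viewer,'wrist'); cv2.imwrite('pics/l.png',d['img'])
E
```

```text
t 9.55 pos [ 506.4 -182.4   75.4] F [-1.16  0.32  0.84] w 0.011866471405493633
xyz [ -0.1   3.8 -54.6] rot [0.1  0.15 0.17]
```

View pics/l.png

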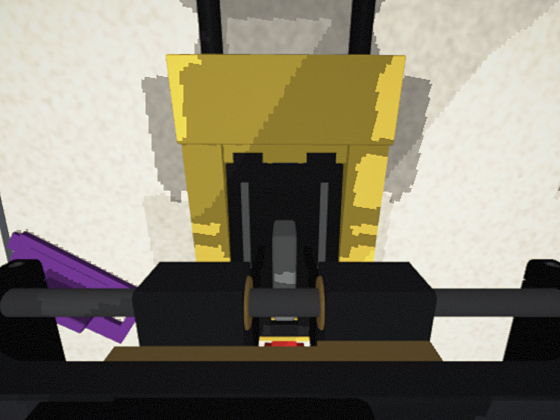

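Both tongues are visible and out from under the lip, with a gap at rows 145–153, after 9.8 mm of travel and no force. Lifting straight up.

Emit:
apply_moves(
  increments=[
    {"grip": 255, "xyz": [0, 0.3, -2.5], "rotation": [0, 0, 0]},
    {"grip": 255, "xyz": [0, 0.6, -5], "rotation": [0, 0, 0]},
    {"grip": 255, "xyz": [0, 1, -8], "rotation": [0, 0, 0]},
  ],
)

```text
time: 9.98
ee_pos: [0.5064, -0.1823, 0.0836]
eef_rot: [0.649, 0.759, 0.043, 0.039]
ft_force: [0.1, 0.4, -0.9]
width: 0.0117
```

Emit:
apply_moves(
  increments=[
    {"grip": 255, "xyz": [0, 1, -10], "rotation": [0, 0, 0]},
    {"grip": 255, "xyz": [0, 3, -25], "rotation": [0, 0, 0]},
    {"grip": 255, "xyz": [0, 5, -45], "rotation": [0, 0, 0]},
    {"grip": 255, "xyz": [0, 8, -75], "rotation": [0, 0, 0]},
    {"grip": 255, "xyz": [0, 8, -75], "rotation": [0, 0, 0]},
  ],
)

```text
time: 10.6
ee_pos: [0.5072, -0.1827, 0.1623]
eef_rot: [0.649, 0.758, 0.044, 0.041]
ft_force: [-0.6, 0.4, -1.6]
width: 0.0118
```

```bash
python3 - <<'E'
from bench import r,viewer
from h import *
p=fr(TC,TY,22,0); go(r,[*p,165],Rt(90+TY,0))
d=cam(viewer,'wrist'); cv2.imwrite('pics/m.png',d['img'])
d=cam(viewer,'scene'); cv2.imwrite('pics/m2.png',cv2.resize(d['img'][80:330,130:450],None,fx=2.3,fy=2.3))
E
```

```text
t 10.6 pos [ 507.2 -182.7  162.3] F [-0.61  0.41 -1.57] w 0.011818881622755191
xyz [357.3  25.5  -1.2] rot [6.89 0.16 1.36]
```

View pics/m.png

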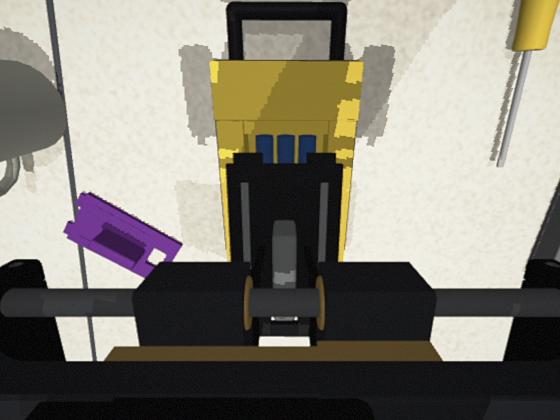

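View pics/m2.png

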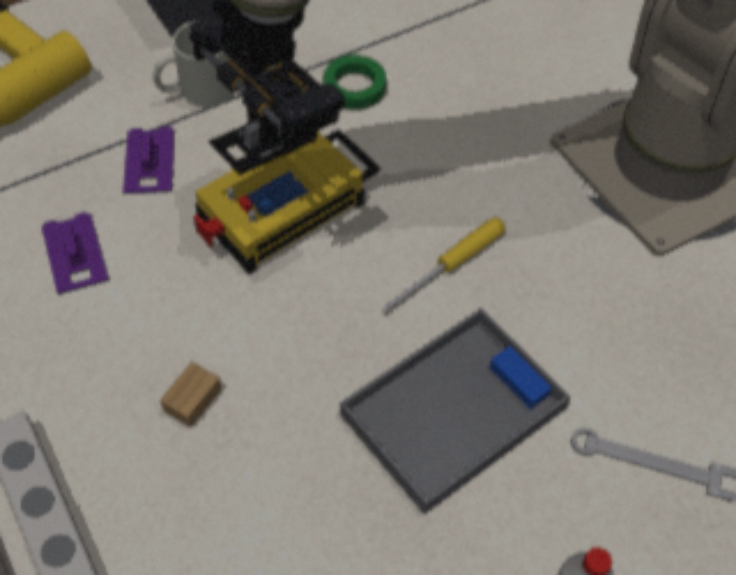

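The bay is open and the cover is held. Carrying it to the tray, levelling on the way.

Emit:
apply_moves(
  increments=[
    {"grip": 255, "xyz": [25, 2, 0], "rotation": [1, 0, 0]},
    {"grip": 255, "xyz": [65, 5, 0], "rotation": [2.5, 0, 0.3]},
    {"grip": 255, "xyz": [110, 8, 0], "rotation": [4, 0, 0.6]},
    {"grip": 255, "xyz": [155, 11, 0], "rotation": [5.5, 0, 1]},
    {"grip": 255, "xyz": [200, 14, 0], "rotation": [6.9, 0, 1.3]},
  ],
)

```text
time: 11.32
ee_pos: [0.4879, 0.019, 0.1599]
eef_rot: [0.659, 0.752, -0.003, -0.001]
ft_force: [-0.6, -0.2, -0.7]
width: 0.0118
```

```bash
python3 - <<'E'
from bench import r,viewer
from h import *
p=fr(TC,TY,22,0); go(r,[*p,165],Rt(90+TY,0))
E
```

```text
t 11.325 pos [487.9  19.  159.9] F [-0.55 -0.16 -0.74] w 0.011837690973782171
xyz [155.2   9.6  -5.5] rot [-0.35  0.11  0.06]
```

Emit:
apply_moves(
  increments=[
    {"grip": 255, "xyz": [45, 3, -3], "rotation": [-0.1, 0, 0]},
    {"grip": 255, "xyz": [90, 6, -5], "rotation": [-0.3, 0, 0]},
    {"grip": 255, "xyz": [130, 8, -5], "rotation": [-0.3, 0, 0]},
    {"grip": 255, "xyz": [155, 9.6, -5], "rotation": [-0.3, 0, 0]},
    {"grip": 255, "xyz": [155, 9.6, -5], "rotation": [-0.3, 0, 0]},
  ],
)

```text
time: 11.95
ee_pos: [0.476, 0.1758, 0.1636]
eef_rot: [0.658, 0.753, -0.002, -0.0]
ft_force: [0.8, -1.5, 0.8]
width: 0.0119
```

```bash
python3 - <<'E'
from bench import r,viewer
from h import *
p=fr(TC,TY,22,0); go(r,[*p,40],Rt(90+TY,0))
d=cam(viewer,'wrist'); cv2.imwrite('pics/n.png',d['img'])
W=cloud(d)*1000
s=r.read_state(); q=R.from_quat(s['eef_rot']); P=q.inv().apply(W.reshape(-1,3)-np.array(s['ee_pos'])*1000).reshape(W.shape)
m=(abs(P[...,0])<31)&(P[...,2]>5)&(P[...,2]<30)&(P[...,1]<0)&(P[...,1]>-58)&(abs(P[...,0])>10)
Q=P[m]; print(len(Q)); c=np.linalg.lstsq(np.c_[Q[:,:2],np.ones(len(Q))],Q[:,2],rcond=None)[0]; print('plane in tool: slopes',c, Q.min(0),Q.max(0))
m=(abs(P[...,0])<31)&(P[...,2]>-30)&(P[...,2]<60)&(P[...,1]<0)&(P[...,1]>-90)
W2=W[m]; Q=W2[W2[:,2]>120]; 
m3=m&(abs(P[...,0])>12)&(W[...,2]>130); Q=W[m3]; 
if len(Q)>10:
  c=np.linalg.lstsq(np.c_[Q[:,:2]-Q[:,:2].mean(0),np.ones(len(Q))],Q[:,2],rcond=None)[0]; print(len(Q),'world plane',c)
E
```

```text
t 11.95 pos [476.  175.8 163.6] F [ 0.85 -1.53  0.85] w 0.011949426857179911
xyz [ -1.5   1.1 123.6] rot [-0.15  0.12  0.26]
6993
plane in tool: slopes [-2.58389366e-03 -2.03893733e-02  1.34235360e+01] [-30.96657359 -57.99391468   5.28308209] [30.99407208 -0.03247258 17.20167763]
7324 world plane [1.28297438e-01 3.48827580e-02 1.51235466e+02]
```

View pics/n.png

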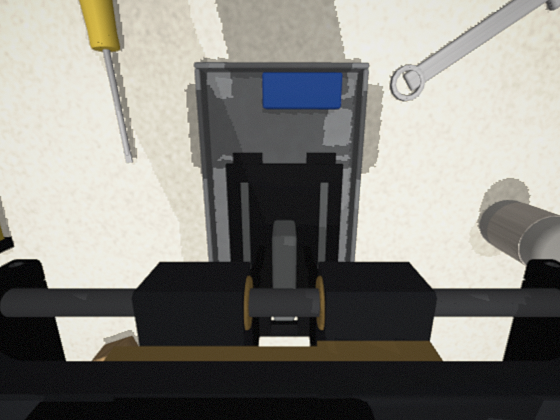

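The cover is level to about 1.2° and centred over the free part of the tray (cover 284, tray 282), clear of the blue pack. Lowering.

Emit:
apply_moves(
  increments=[
    {"grip": 255, "xyz": [-1, 1, 30], "rotation": [0.5, 0, 0]},
    {"grip": 255, "xyz": [-1.5, 1, 65], "rotation": [1, 0, 0]},
    {"grip": 255, "xyz": [-1.5, 1, 95], "rotation": [1, 0, 0]},
    {"grip": 255, "xyz": [-1.5, 1, 118], "rotation": [1, 0, 0]},
    {"grip": 255, "xyz": [-1.5, 1, 130], "rotation": [1, 0, 0]},
  ],
)

```text
time: 12.62
ee_pos: [0.4768, 0.1708, 0.0323]
eef_rot: [0.659, 0.752, -0.009, -0.006]
ft_force: [0.4, -1.1, 0.2]
width: 0.012
```

Emit:
apply_moves(
  increments=[
    {"grip": 255, "xyz": [0, 0, 2], "rotation": [0, 0, 0]},
    {"grip": 255, "xyz": [0, 0, 4], "rotation": [0, 0, 0]},
  ],
)

```text
time: 12.88
ee_pos: [0.4772, 0.1705, 0.0288]
eef_rot: [0.659, 0.752, -0.009, -0.006]
ft_force: [0.4, -0.3, -1.1]
width: 0.0122
```

```bash
python3 - <<'E'
from bench import r,viewer
from h import *
p=fr(TC,TY,22,0); go(r,[*p,23],Rt(90+TY,0))
d=cam(viewer,'wrist'); cv2.imwrite('pics/o.png',d['img'])
W=cloud(d)*1000
s=r.read_state(); q=R.from_quat(s['eef_rot']); P=q.inv().apply(W.reshape(-1,3)-np.array(s['ee_pos'])*1000).reshape(W.shape)
m=(abs(P[...,0])<31)&(P[...,1]<-5)&(P[...,1]>-55)&(abs(P[...,0])>9)&(P[...,2]>5)
Q=P[m]; Q2=W[m];print(np.round(np.percentile(Q2,[5,50,95],axis=0),1))
x=P[m][:,1]; print('height vs tool y',[np.round(np.median(Q2[abs(x-k)<4][:,2]),1) for k in (-50,-40,-30,-20)])
E
```

```text
t 12.875 pos [477.2 170.5  28.8] F [ 0.35 -0.26 -1.09] w 0.012162496921829113
xyz [3.7 0.4 5.8] rot [-1.2   0.21  0.01]
[[424.1 137.9  14.4]
 [445.4 160.1  15.5]
 [468.3 195.2  16.6]]
height vs tool y [np.float64(15.6), np.float64(15.6), np.float64(15.5), np.float64(15.4)]
```

View pics/o.png

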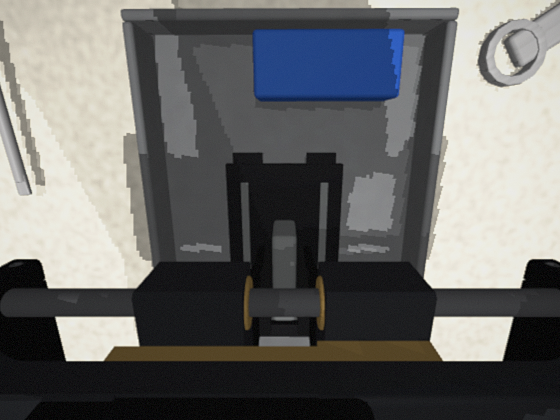

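The plate is level with its top at z 15.5. Resting height is 10, so about 5.5 mm to go.

Emit:
apply_moves(
  increments=[
    {"grip": 255, "xyz": [0, 0, 1.5], "rotation": [0, 0, 0]},
    {"grip": 255, "xyz": [0, 0, 3], "rotation": [0, 0, 0]},
    {"grip": 255, "xyz": [0, 0, 4.5], "rotation": [0, 0, 0]},
  ],
)

```text
time: 13.3
ee_pos: [0.4771, 0.1708, 0.0243]
eef_rot: [0.659, 0.752, -0.009, -0.006]
ft_force: [-0.1, 0.9, -1.1]
width: 0.0117
```

Emit:
apply_moves(
  increments=[
    {"grip": 255, "xyz": [0, 0, 1], "rotation": [0, 0, 0]},
    {"grip": 255, "xyz": [0, 0, 1.5], "rotation": [0, 0, 0]},
  ],
)

```text
time: 13.55
ee_pos: [0.477, 0.1707, 0.0232]
eef_rot: [0.659, 0.752, -0.009, -0.006]
ft_force: [-5.9, -2.6, 11.1]
width: 0.0121
```

```bash
python3 - <<'E'
from bench import r,viewer
from h import *
p=fr(TC,TY,22,0); go(r,[*p,23],Rt(90+TY,0))
d=cam(viewer,'wrist')
W=cloud(d)*1000
s=r.read_state(); q=R.from_quat(s['eef_rot']); P=q.inv().apply(W.reshape(-1,3)-np.array(s['ee_pos'])*1000).reshape(W.shape)
m=(abs(P[...,0])<31)&(P[...,1]<-5)&(P[...,1]>-55)&(abs(P[...,0])>9)&(P[...,2]>5)
Q2=W[m]
x=P[m][:,1]; print('height vs tool y',[np.round(np.median(Q2[abs(x-k)<4][:,2]),1) for k in (-50,-40,-30,-20)])
E
```

```text
t 13.55 pos [477.  170.7  23.2] F [-5.9  -2.6  11.12] w 0.012068719733910022
xyz [3.5 0.5 0.2] rot [-1.21  0.19  0.03]
height vs tool y [np.float64(9.6), np.float64(9.7), np.float64(9.6), np.float64(9.7)]
```

It's on the floor (11 N contact, top at 9.7). Ease up slightly and open.

Emit:
apply_moves(
  increments=[
    {"grip": 255, "xyz": [0, 0, -0.4], "rotation": [0, 0, 0]},
    {"grip": 200, "xyz": [0, 0, -0.4], "rotation": [0, 0, 0]},
    {"grip": 120, "xyz": [0, 0, -0.4], "rotation": [0, 0, 0]},
    {"grip": 80, "xyz": [0, 0, -0.4], "rotation": [0, 0, 0]},
    {"grip": 80, "xyz": [0, 0, -0.4], "rotation": [0, 0, 0]},
  ],
)

```text
time: 14.22
ee_pos: [0.477, 0.1707, 0.0236]
eef_rot: [0.659, 0.752, -0.009, -0.006]
ft_force: [-0.7, 0.1, -0.1]
width: 0.0407
```

Emit:
apply_moves(
  increments=[
    {"grip": 80, "xyz": [0, 0, 0], "rotation": [0, 0, 0]},
    {"grip": 80, "xyz": [0, 0, -15], "rotation": [0, 0, 0]},
    {"grip": 80, "xyz": [0, 0, -40], "rotation": [0, 0, 0]},
    {"grip": 80, "xyz": [0, 0, -80], "rotation": [0, 0, 0]},
    {"grip": 80, "xyz": [0, 0, -130], "rotation": [0, 0, 0]},
  ],
)

```text
time: 14.85
ee_pos: [0.4792, 0.1712, 0.1554]
eef_rot: [0.659, 0.752, -0.009, -0.006]
ft_force: [1.1, 0.7, -0.6]
width: 0.0596
```

```bash
python3 - <<'E'
from bench import r,viewer
from h import *
p=fr(TC,TY,22,0); go(r,[*p,250],Rt(90+TY,0))
d=cam(viewer,'scene'); cv2.imwrite('pics/p2.png',cv2.resize(d['img'][80:380,130:460],None,fx=2,fy=2))
d=cam(viewer,'wrist'); cv2.imwrite('pics/p.png',d['img'])
W=cloud(d)*1000
a=np.radians(TY); Q=W.copy(); dx=W[...,0]-TC[0]; dy=W[...,1]-TC[1]
Q[...,0]=dx*np.cos(a)+dy*np.sin(a); Q[...,1]=-dx*np.sin(a)+dy*np.cos(a)
for y0 in(-22,22):
  print(y0,[ (x0,np.round(np.median(Q[(abs(Q[...,0]-x0)<3)&(abs(Q[...,1]-y0)<3)][:,2]),1)) for x0 in range(-25,75,15)])
E
```

```text
t 14.85 pos [479.2 171.2 155.4] F [ 1.1   0.7  -0.58] w 0.05959996245758593
xyz [  2.9  -3.9 -94.6] rot [-1.25  0.21  0.02]
-22 [(-25, np.float64(9.6)), (-10, np.float64(9.7)), (5, np.float64(264.1)), (20, np.float64(9.7)), (35, np.float64(9.7)), (50, np.float64(9.4)), (65, np.float64(9.7))]
22 [(-25, np.float64(10.0)), (-10, np.float64(9.7)), (5, np.float64(263.6)), (20, np.float64(9.8)), (35, np.float64(9.7)), (50, np.float64(9.6)), (65, np.float64(9.6))]
```

View pics/p.png

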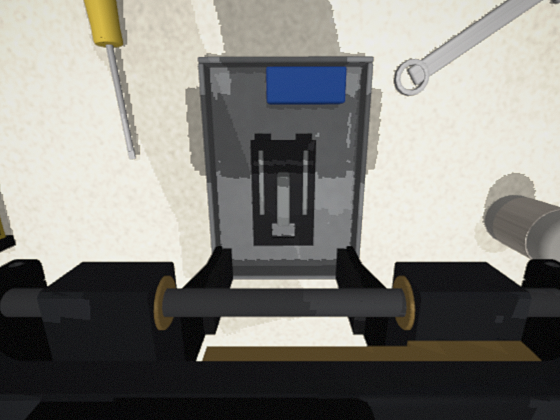

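View pics/p2.png

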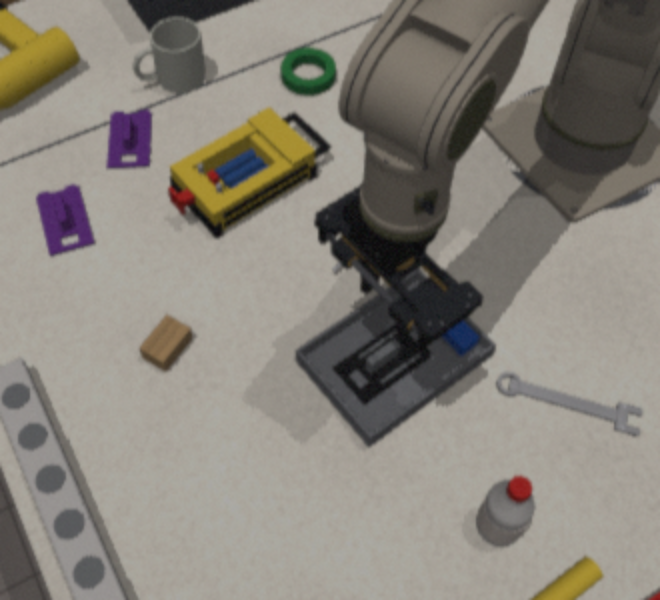

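The cover lies flat in the tray with its fin up: plate top at 9.4–10 mm throughout, centred about (284,190) in the wrist view. The pack hasn't moved and the gripper is clear. Settling for a moment, then handing in.

Emit:
apply_moves(
  increments=[
    {"grip": 80, "xyz": [0, 0, -20], "rotation": [0, 0, 0]},
    {"grip": 80, "xyz": [0, 0, -20], "rotation": [0, 0, 0]},
    {"grip": 80, "xyz": [0, 0, -20], "rotation": [0, 0, 0]},
  ],
)

```text
time: 15.32
ee_pos: [0.4825, 0.1725, 0.1795]
eef_rot: [0.659, 0.752, -0.005, -0.004]
ft_force: [0.9, 0.5, -0.6]
width: 0.0599
```

```bash
python3 - <<'E'
from bench import r
print(r.read_state()['ee_pos'],r.close_job())
E
```

```text
the job is handed in; nothing more can be done
[0.4824547  0.17245817 0.17945266] None
```

The battery cover is off the lamp and lying flat in the grey tray, fin up, and I handed the job in at about 15.3 s. No verdict was reported.

- **Unlatching:** I pressed the tab with closed fingers, and the highest reading was about 9 N along the press plus about 4 N sideways. The cover's latch end sprang up to about 62.8 mm, tilting the cover about 6.5°.
- **Removing:** I gripped the fin, drew the cover about 10 mm along lamp +x until both tongues showed clear of the lip, and lifted it off. Forces stayed under about 2 N.
- **Placing:** I levelled the cover and lowered it into the tray. The touch-down reading was about 11 N upward (about 13 N in all), a bit firmer than I intended, but only against the tray floor.

**Last checks:** The plate's top is at 9.4–10 mm at 12 of the 14 points sampled, so it is level. The other two points hit the gripper fingers and show nothing about the cover. The gripper is open and about 0.14 m above the cover. In the last pictures the blue pack and the other things in view look undisturbed. I judged that by eye and did not measure their positions again.

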